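# Lift the tall specimen tube with the tongs

### The arm

A 6-joint arm with a two-finger parallel gripper is mounted at the origin on the work surface. World frame = base frame: x ahead of the robot, y to its left, z up, the work surface at z = 0. Lengths are in m, angles in rad, forces in N, time in s.
With the tool pointing down it reaches from about 0.3 to 0.775 m from the base axis. Payload 14.6 kg.
Tool frame: the origin (TCP) lies midway between the tips of the shut fingers; the grasp point (between the pads) lies 19 mm behind it (ctrl.hold_point_z is the distance from the TCP to the grasp point, in m); z points along the fingers, x is the direction in which the jaws open and shut, and the axes are right-handed (so a half turn about z gives the same grasp; the last joint's range is limited). The gripper opens to 94 mm and grips with 3 to 60 N. Pads are 16 mm wide; open, the fingers measure 119 mm over their backs; the gripper's body (75 mm by 177 mm) begins 78 mm behind the grasp point.
Start: joints at [-1.167, 0.3, 1.521, -0, 1.321, -0.067], TCP at [0.249, -0.49, 0.205] pointing down, gripper open.
Joint ranges: [-3.03, 3.03], [-0.79, 2.21], [0.23, 2.52], [-1.04, 4.18], [0, 3.07], [-2.55, 2.55]. Speed limits (rad/s): [2.22, 2.22, 2.57, 3.14, 3.14, 3.14].

### API

Orientations are given as [roll, pitch, yaw] about the fixed x, y, z axes, in that order (R = Rz(yaw) Ry(pitch) Rx(roll)).
In Python, from station import ctrl, viewer, ticket, nets gives the robot as it stands.
- The arm moves only by the tool carry_out, never from a script. Its argument "commands" is one flat list of numbers, 7 for each row, row after row: the closure, from -1 (fully open) to 1 (shut), so that 0 is half open, then the shift along the world's x, y, z in cm, then the turn, a rotation vector about the world's x, y, z in rad. In form: [gripper, tx, ty, tz, ax, ay, az, gripper, tx, ty, tz, ax, ay, az, ...]. A call has 1 to 12 rows; each row is the pose to reach, as a shift and turn from the pose measured when the call began; what a row does not reach only later rows make up. A row lasts 1/12 s, in which the tool goes at most 41.7 mm and 7.16 degrees, less where a joint would pass 70% of its speed; a pose out of reach is approached as far as the arm can. A call with a gripper value outside its range is refused whole. The fingers move at their own pace and stop on an object; "force" is the grip in N (left out, the last holds). Time passes only in rows, so rows that repeat a pose let the fingers close. It gives the time, the measured TCP pose, the force and the opening at its end, in the units of the state.
- ctrl.get_obs(): the state, without advancing time (a new reading comes with each control period).
- viewer.camera(name): name is "scene" or "side" or "wrist"; returns (picture, depth): 420x560x3 uint8, blue, green, red; 420x560 float32, m along the optical axis (not along the pixel's ray), 0 where there is no reading.
- viewer.camera_info(name): a dict with "fx", "fy", "cx", "cy" (pixels), "D" ([k1, k2, p1, p2, k3] as OpenCV has them; the pictures are not rectified), "R" (3x3) and "t" (3): a world point X has camera coordinates R X + t. Camera axes: x right, y down, z forward; pixel columns grow to the right and rows downward; lengths in m; the calibration is good to about 2 mm. A picture is of the moment at which its call begins: read the wrist's pose just before it. camera_info takes no time and is no camera call; for the wrist camera it gives the pose at the moment of the call.
- ticket.hand_in(): hands the job in, once; it reports no verdict.
Trained networks look in the newest picture that a camera, given by its name, has taken for a name from the list of things; names that differ only in an ending like _2 or _b are one class to them, and where a whole thing is asked for, a point or a joint stands for the part that bears it (a point fixed in the world has none). Each returns a list of dicts, best first, with "confidence" (0 to 1); they miss things now and then, are a little off and sometimes report something else, mostly with a low value. They report only what shows in the picture. A call takes as long as a camera call.
- nets.silhouettes(camera, thing): "region" (420x560 bool, what is visible of it) and "extent" ([left, top, right, bottom] in pixels, round what is visible of it).
The state is a dict: "time_s": time; "qpos": joint angles; "joint_vel": joint speeds; "tau": joint torques, N m; "ee_pos": TCP position; "eef_rot": TCP orientation; "force": force on the tool from outside, world axes, zero at the start; "moment": the same for the moment, N m; "grip_width": finger opening in m.
Only numpy, scipy, OpenCV 4.12 (cv2) and the standard library are available. Lean on these libraries where they do the work, as an engineer would, in place of code of your own. Each camera call takes 0.05 s, during which the arm holds its last target. There are 200 camera calls.

### The job

The tall specimen tube in the rack has to be shown for a seal check without anyone touching it. Pick up the steel tongs from the mat, close their jaws on the tall tube below its cap and lift it out of the rack, touching the tube with nothing but the tongs and leaving the other things where they are. Finish while still holding: tongs in the gripper, tube in the jaws, upright and still, its lower end at least 6 cm above the top of the rack.

Things in the scene. Friction and masses are not known exactly. Their poses are not given: they have to be found in the camera images.
- tongs: Spring-steel tongs, 252 mm long, 0.1 kg, lying on the mat on their edges: two strips 18 mm high joined by a bow. Origin: centre line, underside, midway along the ribbed thumb zone, near the centre of mass; x to the jaws, y to the left leg, z up. Flat thumb zone x = -35 to 35 mm: grip both legs there from above; 53 mm over the outsides relaxed (legs splay 0.10 rad each).
- tongs_jaws (a point): Middle between the jaws, 120 mm ahead of the tongs' origin and 9 mm above their underside; front ends 12 mm further. Gap at the jaw edges 54 mm relaxed, about 33 mm with the thumb zone pinched to 43 mm. On the tall tube the thumb zone is 32 mm wide and its legs parallel. Spring force on each finger about 3.5 N at 43 mm, 8 N at 32 mm; a grip of 20 to 35 N holds the tube well.
- tongs_left: Left leg of the tongs (their +y side): steel strip 2.5 mm thick, 18 mm high, with a rubber-lined jaw 18 mm high and 24 mm long, a shallow V seen from above that centres a round tube. Origin: its bending point at the bow, underside, x = -105, y = 9 mm in the tongs' frame.
- tongs_right: Right leg of the tongs, mirror image of the left. Origin: its bending point at the bow, underside, x = -105, y = -9 mm in the tongs' frame.
- mat: Fixed flat white silicone instrument mat, 270 x 120 x 3 mm, x along its long side. Origin: centre of its underside. The tongs lie on it, about lengthwise.
- tube: The tall capped specimen tube, 120 mm high, diameter 17 mm, cap diameter 22 mm on the top 14 mm; mass about 22 g. Stands upright in one of the rack's six holes, loosely, its foot 10 mm above the desk; the plain tube shows from 40 to 106 mm above its foot. Origin: centre of its foot, z up to the cap.
- tube_neck (a point): Point on the axis of the tall tube 88 mm above its foot, 18 mm below the cap's lower rim: a good middle height for the jaws.
- rack: Fixed white two-deck tube rack, 116 mm in its x, 160 mm in its y, top at 50 mm above the desk. Six round holes of 20 mm, at x = -24 and +24 mm and y = -48, 0 and +48 mm; the tubes stand on the lower deck at 10 mm. Origin: centre of its underside.
- vial0: One of three short capped tubes of the same width and cap as the tall one but 60 mm high, standing in the same rack, top 70 mm above the desk; origin at the centre of its foot. Leave it in its place.
- vial1: One of three short capped tubes of the same width and cap as the tall one but 60 mm high, standing in the same rack, top 70 mm above the desk; origin at the centre of its foot. Leave it in its place.
- vial2: One of three short capped tubes of the same width and cap as the tall one but 60 mm high, standing in the same rack, top 70 mm above the desk; origin at the centre of its foot. Leave it in its place.
- tape: Roll of label tape lying flat, outer diameter 68 mm, 25 mm high, origin at the centre of its underside. Leave alone.
- marker: Marker pen lying on the desk, about 135 x 18 x 18 mm, along its x; origin on its underside near the middle. Leave alone.
- thermometer: White forehead thermometer lying on its side, head about 120 x 42 x 46 mm along its x, grip 105 mm towards its -y; origin on its underside, below the head. Leave alone.
- sanitizer: Pump bottle of hand sanitizer, diameter 70 mm, 200 mm high, its spout to its -x; origin at the centre of its foot. Leave alone.

How it is judged:
On the way, in this order (a step that is already met when the one before it is completed fails the run):
1. the tongs are lifted off the mat in the gripper while the tall tube still stands in the rack (height (world z) of tongs above 0.03 m and height (world z) of tube below 0.02 m and contact force between the fingers and tongs_left above 1 N and contact force between the fingers and tongs_right above 1 N), for 0.1 s.
2. the tall tube, squeezed between both jaws, is drawn up out of the rack (height (world z) of tube above 0.05 m and contact force between each of tongs_left, tongs_right and tube above 0.5 N and contact force between the fingers and tongs_left above 1 N and contact force between the fingers and tongs_right above 1 N), for 0.1 s.
At the end, for the whole second after the job is handed in: Fingers press both legs of the tongs (over 1 N each), both jaws press the tall tube (over 0.5 N each); its foot is over 100 mm above the desk, tilt under 15 degrees, speed under 30 mm/s, touching neither rack nor robot; the other things within 30 mm of their start and not tipped (contact force between the fingers and tongs_left above 1 N and contact force between the fingers and tongs_right above 1 N and contact force between each of tongs_left, tongs_right and tube above 0.5 N and height (world z) of tube above 0.1 m and angle between tube's own z axis and vertical below 0.26 rad and linear speed of tube below 0.03 m/s and contact force between tube and rack below 0.05 N and contact force between each of the fingers, the arm and tube below 0.05 N and distance of each of vial0, vial1, vial2, tape, marker, thermometer, sanitizer from where it was at the start of the episode below 0.03 m and angle between each of vial0, vial1, vial2, tape, marker, thermometer, sanitizer's own z axis and vertical below 0.3 rad); the arm keeps its last pose, push and grip.
It fails at once if the robot itself touches the tall tube (contact force between any of the fingers, the arm and tube above 0.3 N).
It fails at once if another thing is shoved, tipped or drawn out (distance of any of vial0, vial1, vial2, tape, marker, thermometer, sanitizer from where it was at the start of the episode above 0.05 m or angle between any of vial0, vial1, vial2, tape, marker, thermometer, sanitizer's own z axis and vertical above 0.6 rad).
It also fails if it takes over 48 s, if anything falls off the work surface, if the arm or the gripper's body presses on something with over 40 N, if the wrist force passes 120 N, or if a joint passes its speed limit or range.

## Working session

There is one attempt and no reset: what is moved stays moved. The work goes in short steps, Python scripts to look and compute and a tool call to move; the robot and the scene stay as the last step left them, time stands still between calls to the robot, and variables do not carry over. Pictures are saved under pics/ and viewed, about 8 in all and at most 12, crops included, and the job is handed in when it is done.

Besides the shell and the picture viewer there is one more tool, called as name(argument=value, ...) on one line, values as JSON. carry_out: Moves the arm, as the interface text tells. Its arguments: {"type":"object","properties":{"commands":{"type":"array","items":{"type":"number"}},"force":{"type":"number"}},"required":["commands"]}

```bash
mkdir -p pics; ls; cat > h.py <<'E'
import numpy as np, cv2
from station import ctrl, viewer, ticket, nets
def cloud(cam, depth, mask, info):
    v,u=np.nonzero(mask&(depth>0)); K=np.array([[info['fx'],0,info['cx']],[0,info['fy'],info['cy']],[0,0,1.]])
    n=cv2.undistortPoints(np.c_[u,v].astype(float)[:,None],K,np.array(info['D']))[:,0]
    z=depth[v,u]; P=np.c_[n*z[:,None],z]
    return (P-np.array(info['t']))@np.array(info['R'])
E
python3 - <<'E'
from h import *
o=ctrl.get_obs(); print({k:np.round(v,3) for k,v in o.items()}, ctrl.hold_point_z)
ims=[]
for c in ("scene","side"):
    info=viewer.camera_info(c); im,d=viewer.camera(c); ims.append(im)
    print(c,'campos',np.round(-np.array(info['R']).T@np.array(info['t']),3))
    cv2.imwrite(f'pics/{c}0.png',im)
    for t in ("tongs","mat","tube","rack","vial0","tape","marker","thermometer","sanitizer"):
        for r in nets.silhouettes(c,t)[:3]:
            P=cloud(c,d,r['region'],info)
            if len(P)<5: continue
            print(t,round(r['confidence'],2),r['extent'],'lo',np.round(np.percentile(P,2,axis=0),3),'hi',np.round(np.percentile(P,98,axis=0),3),'med',np.round(np.median(P,axis=0),3))
E
```

```text
pics
{'time_s': np.float64(0.0), 'qpos': array([-1.167,  0.3  ,  1.522, -0.   ,  1.321, -0.067]), 'joint_vel': array([-0.001, -0.001, -0.   , -0.   , -0.   ,  0.   ]), 'tau': array([ 1.0000e-03, -5.3182e+01, -3.5273e+01,  7.1000e-02,  2.4000e-02,
       -0.0000e+00]), 'ee_pos': array([ 0.249, -0.49 ,  0.205]), 'eef_rot': array([-3.142e+00,  1.000e-03, -1.100e+00]), 'force': array([-0.78 ,  0.367,  0.753]), 'moment': array([ 0.012, -0.016,  0.023]), 'grip_width': np.float64(0.094)} 0.0188
scene campos [1.516 0.22  0.754]
tongs 0.85 [189.6, 188.8, 216.1, 238.2] lo [ 0.391 -0.275  0.003] hi [ 0.637 -0.173  0.025] med [ 0.546 -0.253  0.014]
tongs 0.52 [403.7, 228.4, 450.5, 272.3] lo [0.501 0.346 0.009] hi [0.623 0.464 0.049] med [0.543 0.419 0.036]
mat 0.55 [187.8, 196.2, 235.7, 247.1] lo [ 0.394 -0.296  0.001] hi [ 0.653 -0.138  0.01 ] med [ 0.534 -0.211  0.005]
tube 0.63 [312.2, 208.9, 320.1, 235.7] lo [0.586 0.094 0.055] hi [0.603 0.112 0.133] med [0.597 0.104 0.102]
rack 0.63 [275.0, 221.3, 347.3, 274.7] lo [0.564 0.019 0.006] hi [0.681 0.181 0.054] med [0.646 0.107 0.05 ]
vial0 0.38
[... 1946 characters left out ...]
 0.023]
tape 0.44 [312.6, 158.7, 393.6, 200.7] lo [ 0.394 -0.265  0.002] hi [ 0.631 -0.174  0.022] med [ 0.511 -0.238  0.013]
tape 0.3 [211.6, 200.5, 219.6, 211.2] lo [0.633 0.141 0.057] hi [0.647 0.156 0.071] med [0.637 0.149 0.068]
marker 0.63 [222.8, 281.9, 276.6, 316.8] lo [0.388 0.172 0.006] hi [0.413 0.297 0.022] med [0.399 0.242 0.016]
marker 0.5 [306.7, 161.2, 393.3, 202.2] lo [ 0.393 -0.265  0.002] hi [ 0.632 -0.172  0.022] med [ 0.503 -0.239  0.013]
thermometer 0.78 [104.2, 277.6, 181.2, 331.3] lo [0.483 0.35  0.001] hi [0.609 0.471 0.048] med [0.515 0.426 0.034]
sanitizer 0.9 [342.8, 84.9, 371.8, 150.4] lo [ 0.599 -0.415  0.004] hi [ 0.669 -0.36   0.196] med [ 0.627 -0.376  0.094]
```

```bash
python3 - <<'E'
import cv2,numpy as np
a=cv2.imread('pics/scene0.png')[150:290,90:470]; b=cv2.imread('pics/side0.png')[70:340,90:430]
cv2.imwrite('pics/a.png',np.vstack([cv2.resize(a,(780,287),interpolation=3),cv2.resize(b[:,:],(780,310))[:, :]]) )
E
```

```text
(no output)
```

View pics/a.png

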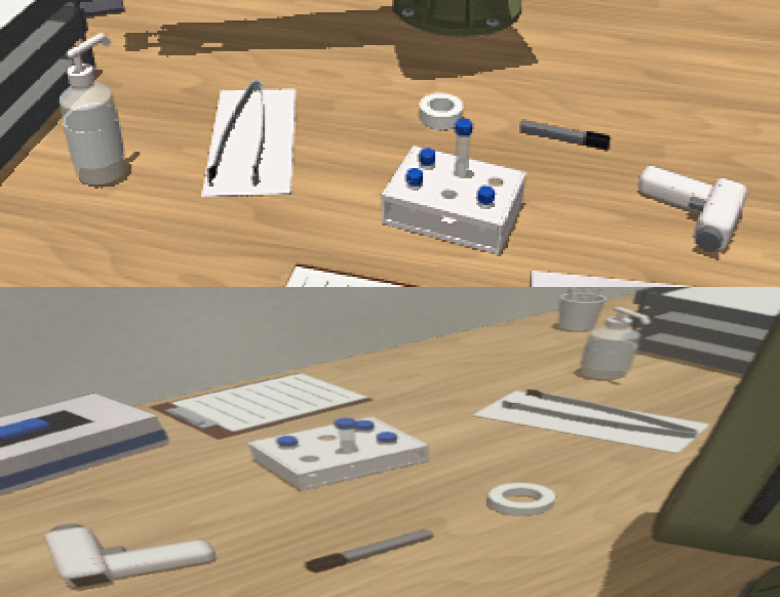

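```bash
python3 - <<'E'
from h import *
for c in ("scene","side"):
    info=viewer.camera_info(c); im,d=viewer.camera(c)
    r=nets.silhouettes(c,"tongs")[0]; P=cloud(c,d,r['region'],info); P=P[(P[:,2]>0.008)&(P[:,2]<.03)]
    for x in np.arange(.38,.66,.025):
        s=P[abs(P[:,0]-x)<.0125]
        if len(s): print(c,round(x,3),np.histogram(s[:,1],bins=np.arange(-.29,-.16,.01))[0], round(s[:,2].max(),3))
w=viewer.camera_info("wrist"); R=np.array(w['R']); print(-R.T@np.array(w['t']),R, w['fx'],w['cx'])
E
```

```text
scene 0.38 [0 0 2 2 0 0 0 0 0 0 0 0] 0.022
scene 0.405 [ 0  0 19  4  0  0  0  0  0  0  0  0] 0.024
scene 0.43 [ 0  0 13  0  0  0  0  0  0  0  0  0] 0.025
scene 0.455 [ 0  0 16  0  0  0  0  0  0  0  0  0] 0.022
scene 0.48 [ 0  0 13  2  0  0  0  0  0  0  0  0] 0.025
scene 0.505 [ 0  0  2 11  0  0  0  0  0  0  0  0] 0.026
scene 0.53 [ 0  0  0 15  0  0  0  0  0  0  0  0] 0.024
scene 0.555 [0 0 0 8 3 0 0 0 0 5 1 0] 0.025
scene 0.58 [ 0  0  0  1 12  0  0  0  0  0 11  0] 0.025
scene 0.605 [ 0  0  0  0 10  4  0  0  0  0  6  6] 0.025
scene 0.63 [ 0  0  0  0  0 23  0  0  0  0  0 16] 0.024
scene 0.655 [0 0 0 0 0 1 0 0 0 0 0 0] 0.022
side 0.38 [ 0  0  0 10  1  0  0  0  0  0  0  0] 0.021
side 0.405 [ 0  0 28  5 35  2  0  0  0  0  0  0] 0.024
side 0.43 [ 0  0 27  3  2 36  6  0  0  0  0  0] 0.023
side 0.455 [ 0  0 23  7  0  1 31  7  0  0  0  0] 0.024
side 0.48 [ 0  0 19 16  0  0  1 33  6  0  0  0] 0.023
side 0.505 [ 0  0  1 34  0  0  0  1 34  1  0  0] 0.024
side 0.53 [ 0  0  0 28  4  0  0  0  5 31  0  0] 0.023
side 0.555 [ 0  0  0 15 17  0  0  0  0 20 17  0] 0.023
side 0.58 [ 0  0  0  0 27  3  0  0  0  0 34  0] 0.024
side 0.605 [ 0  0  0  0  3 25  0  0  0  0 12 27] 0.023
side 0.63 [ 0  0  0  0  0 30  0  0  0  0  0  5] 0.024
[ 0.31875332 -0.45431255  0.38540258] [[ 4.53300436e-01 -8.91357428e-01  8.06570274e-04]
 [-8.58762115e-01 -4.36481243e-01  2.68350057e-01]
 [-2.38843764e-01 -1.22335850e-01 -9.63321128e-01]] 349.13139877776746 281.3776509886591
```

carry_out(commands=[-1,3,3,0,0,0,-0.05,-1,6,6,0,0,0,-0.1,-1,9,9,0,0,0,-0.15,-1,12,12,0,0,0,-0.2,-1,15,15,0,0,0,-0.27,-1,18,18,0,0,0,-0.27,-1,21,21,0,0,0,-0.27,-1,23.5,24,0,0,0,-0.27,-1,25,25.5,0,0,0,-0.27,-1,25.4,26,0,0,0,-0.27,-1,25.4,26,0,0,0,-0.27], force=28)

```text
time_s: 2.12
ee_pos: [0.5041, -0.229, 0.2052]
eef_rot: [3.141, 0.0, -1.368]
force: [-0.5, -0.1, 0.1]
grip_width: 0.0938
```

```bash
cat > tl.py <<'E'
from h import *
o=ctrl.get_obs(); print(o['time_s'],np.round(o['ee_pos'],4),np.round(o['eef_rot'],3))
info=viewer.camera_info("wrist"); im,d=viewer.camera("wrist"); cv2.imwrite('pics/w1.png',im)
r=nets.silhouettes("wrist","tongs")
for q in r[:2]: print(q['confidence'],q['extent'])
P=cloud("wrist",d,r[0]['region'],info); P=P[(P[:,2]>0.014)&(P[:,2]<.03)]
print(len(P),np.median(P[:,2]))
# fit axis: legs split, in trial yaw frame
o0=np.array([.503,-.23]); yaw=.2
for it in range(3):
    c,s=np.cos(yaw),np.sin(yaw); Q=(P[:,:2]-o0)@np.array([[c,-s],[s,c]])
    sel=(Q[:,0]>-.05)&(Q[:,0]<.08); L=Q[sel&(Q[:,1]>0)]; Rr=Q[sel&(Q[:,1]<0)]
    a=np.polyfit(L[:,0],L[:,1],1); b=np.polyfit(Rr[:,0],Rr[:,1],1)
    m=(a+b)/2; print('legs',a,b,'x range',Q[:,0].min(),Q[:,0].max()); 
    x0=(np.percentile(Q[:,0],.5)+.120) if it==0 else 0
    yaw+=m[0]; o0=o0+np.array([[c,-s],[s,c]])@np.array([0,m[1]])
print('yaw',yaw,'o',o0)
for x in np.arange(-.11,.13,.02):
    s=Q[abs(Q[:,0]-x)<.01]; print(round(x,2),len(s),np.round(np.percentile(s[:,1],[0,3,97,100]),4) if len(s) else '', np.round(np.median(s[s[:,1]>0,1]),4) if len(s) else '')
E
python3 tl.py
```

```text
2.1167 [ 0.5041 -0.229   0.2052] [ 3.141  0.    -1.368]
0.86 [247.4, 48.6, 317.4, 282.9]
1284 0.02136817471369365
legs [0.10114535 0.02061366] [-0.05670557 -0.02726834] x range -0.1168303068944103 0.13327092033674437
legs [0.07890091 0.02388747] [-0.0776095  -0.02399832] x range -0.11680743042474086 0.132652907921474
legs [0.07825169 0.02394167] [-0.07825851 -0.02394411] x range -0.11680586745581552 0.13263400352732735
yaw 0.2228621894056801 o [ 0.50367353 -0.23331627]
-0.11 99 [-0.0092 -0.0092  0.0091  0.0092] 0.0058
-0.09 73 [-0.0128 -0.0128  0.0121  0.0132] 0.011
-0.07 92 [-0.0174 -0.0163  0.0171  0.0172] 0.015
-0.05 103 [-0.0208 -0.0197  0.0209  0.021 ] 0.0181
-0.03 98 [-0.0231 -0.023   0.0228  0.0236] 0.0215
-0.01 66 [-0.0241 -0.0241  0.0251  0.0252] 0.0234
0.01 85 [-0.0273 -0.0272  0.0264  0.0266] 0.0252
0.03 84 [-0.0293 -0.0293  0.028   0.0288] 0.0272
0.05 107 [-0.0293 -0.0292  0.0296  0.0298] 0.0284
0.07 101 [-0.0293 -0.0292  0.0296  0.0298] 0.0284
0.09 116 [-0.0304 -0.0302  0.03    0.03  ] 0.0287
0.11 132 [-0.0342 -0.0332  0.033   0.0339] 0.0293
```

View pics/w1.png

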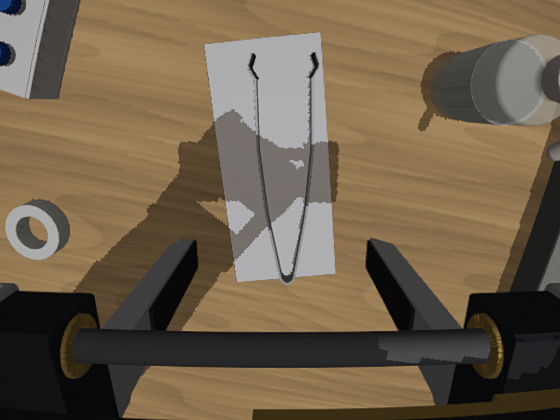

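carry_out(commands=[-1,0.05,-0.42,-4,0,0,0.02,-1,0.05,-0.42,-8,0,0,0.02,-1,0.05,-0.42,-12,0,0,0.02,-1,0.05,-0.42,-15,0,0,0.02,-1,0.05,-0.42,-17.5,0,0,0.02,-1,0.05,-0.42,-19,0,0,0.02,-1,0.05,-0.42,-19.95,0,0,0.02,-1,0.05,-0.42,-19.95,0,0,0.02])

```text
time_s: 2.88
ee_pos: [0.5023, -0.2359, 0.0047]
eef_rot: [3.14, 0.001, -1.352]
force: [-0.6, -0.1, -0.8]
grip_width: 0.0939
```

carry_out(commands=[0.1,0,0,0,0,0,0,0.1,0,0,0,0,0,0,0.1,0,0,0,0,0,0,0.1,0,0,0,0,0,0,0.1,0,0,0,0,0,0,0.1,0,0,0,0,0,0])

```text
time_s: 3.38
ee_pos: [0.5024, -0.236, 0.0051]
eef_rot: [3.14, 0.001, -1.352]
force: [0.4, 1.1, 0.6]
grip_width: 0.0573
```

carry_out(commands=[0.1,0.2,0.25,0,0,0,0,0.1,0.2,0.25,0,0,0,0,0.1,0.2,0.25,0,0,0,0,0.1,0.2,0.25,0,0,0,0])

```text
time_s: 3.72
ee_pos: [0.5045, -0.2334, 0.0051]
eef_rot: [3.14, 0.001, -1.352]
force: [0.3, 0.3, -0.2]
grip_width: 0.0424
```

Pinched at 42.4 mm. Lift slightly, then look.

carry_out(commands=[0.1,0,0,1,0,0,0,0.1,0,0,3,0,0,0,0.1,0,0,6,0,0,0,0.1,0,0,9,0,0,0,0.1,0,0,11,0,0,0,0.1,0,0,12,0,0,0,0.1,0,0,12,0,0,0,0.1,0,0,12,0,0,0])

```text
time_s: 4.38
ee_pos: [0.5043, -0.2333, 0.1246]
eef_rot: [3.14, 0.001, -1.352]
force: [-0.2, 0.2, -1.8]
grip_width: 0.0428
```

```bash
cat > look.py <<'E'
import sys
from h import *
o=ctrl.get_obs(); tcp=o['ee_pos']; print(o['time_s'],np.round(tcp,4),np.round(o['eef_rot'],3),o['grip_width'])
yaw=o['eef_rot'][2]+np.pi/2; c,s=np.cos(yaw),np.sin(yaw)
ims=[]
for cam in sys.argv[2:]:
    info=viewer.camera_info(cam); im,d=viewer.camera(cam); ims.append(im)
    P=cloud(cam,d,np.ones(d.shape,bool),info)
    rs=nets.silhouettes(cam,"tongs"); 
    if rs:
        Pt=cloud(cam,d,rs[0]['region'],info); Q=np.c_[(Pt[:,:2]-tcp[:2])@np.array([[c,-s],[s,c]]),Pt[:,2]-tcp[2]]
        print(cam,'tongs conf',rs[0]['confidence'],rs[0]['extent'])
        for x in np.arange(-.12,.15,.03):
            q=Q[(abs(Q[:,0]-x)<.01)&(abs(Q[:,2])<.04)&(abs(Q[:,1])<.05)]
            if len(q)>3: print(' x',round(x,2),len(q),'L',np.round(np.median(q[q[:,1]>0],axis=0),4),'R',np.round(np.median(q[q[:,1]<0],axis=0),4),'top',np.round(np.percentile(q[:,2],90),4))
    for r in nets.silhouettes(cam,"tube")[:2]:
        T=cloud(cam,d,r['region'],info); print(cam,'tube',r['confidence'],r['extent'],np.round(np.percentile(T,[3,97],axis=0),4).tolist(),np.round(np.median(T,axis=0),4))
        cap=T[(T[:,2]>.118)]
        if len(cap): print('  cap',len(cap),cap.min(0).round(4),cap.max(0).round(4))
cv2.imwrite(sys.argv[1],np.hstack(ims) if len(ims)>1 else ims[0])
E
python3 look.py pics/w2.png wrist side
```

```text
4.3833 [ 0.5043 -0.2333  0.1246] [ 3.140e+00  1.000e-03 -1.352e+00] 0.04275198953970043
wrist tongs conf 0.61 [226.4, 0.0, 337.1, 411.5]
 x -0.12 24 L [-0.1111  0.006  -0.0009] R [-0.1115 -0.0053 -0.0012] top 0.0008
 x -0.09 400 L [-0.0884  0.0107  0.0128] R [-0.0885 -0.0096  0.0148] top 0.0163
 x -0.06 68 L [-0.068   0.0138  0.016 ] R [-0.0683 -0.0126  0.0159] top 0.0167
 x -0.03 530 L [-0.0304  0.0178  0.0155] R [-0.0296 -0.017   0.0152] top 0.0167
 x 0.0 643 L [0.0005 0.0192 0.0158] R [ 0.0001 -0.0186  0.0158] top 0.017
 x 0.03 704 L [0.0309 0.0206 0.0159] R [ 0.0304 -0.0201  0.0161] top 0.0173
 x 0.06 729 L [0.06   0.02   0.0163] R [ 0.0604 -0.0195  0.0164] top 0.0176
 x 0.09 831 L [0.0899 0.0187 0.0167] R [ 0.0907 -0.018   0.0166] top 0.0179
 x 0.12 880 L [0.1173 0.0203 0.017 ] R [ 0.1175 -0.0196  0.017 ] top 0.0182
side tongs conf 0.91 [318.4, 125.7, 378.9, 159.6]
 x -0.06 9 L [-0.0533  0.0173  0.0039] R [nan nan nan] top 0.0099
 x -0.03 78 L [-0.0305  0.0198  0.007 ] R [-0.0301 -0.016   0.007 ] top 0.0136
 x 0.0 28 L [nan nan nan] R [-0.0037 -0.0187  0.0062] top 0.0132
 x 0.03 61 L [0.0301 0.0232 0.0064] R [ 0.0356 -0.0199  0.0063] top 0.0152
 x 0.06 77 L [0.0594 0.0224 0.0075] R [ 0.0597 -0.0192  0.0074] top 0.0152
 x 0.09 77 L [0.0895 0.0211 0.0083] R [ 0.0902 -0.0174  0.0066] top 0.0152
 x 0.12 80 L [0.119  0.0236 0.008 ] R [ 0.1225 -0.0176  0.0088] top 0.0158
side tube 0.8 [239.9, 185.8, 244.9, 217.5] [[0.5782, 0.099, 0.0542], [0.5935, 0.1153, 0.1308]] [0.5833 0.1092 0.1013]
  cap 67 [0.5767 0.0976 0.1182] [0.5971 0.117  0.1322]
  return _methods._mean(a, axis=axis, dtype=dtype,
  ret = um.true_divide(
```

carry_out(commands=[0.1,-1,1,0,0,0,0,0.1,-2.5,3.5,0,0,0,0,0.1,-4,6.5,0,0,0,0,0.1,-5.5,9.5,0,0,0,0,0.1,-7,12.5,0,0,0,0,0.1,-8,15.5,0,0,0,0,0.1,-9,18.5,0,0,0,0,0.1,-9,21.5,0,0,0,0,0.1,-9,24.5,0,0,0,0,0.1,-9,27.5,0,0,0,0,0.1,-9,29.5,0,0,0,0,0.1,-9,30,0,0,0,0])

```text
time_s: 5.68
ee_pos: [0.4139, 0.069, 0.1239]
eef_rot: [3.139, 0.002, -1.349]
force: [0.3, -1.0, -1.6]
grip_width: 0.0425
```

carry_out(commands=[0.1,0,0,0,0,0,0,0.1,0,0,-1,0,0,0,0.1,0,0,-2,0,0,0,0.1,0,0,-3,0,0,0,0.1,0,0,-3.4,0,0,0,0.1,0,0,-3.4,0,0,0])

```text
time_s: 6.18
ee_pos: [0.4135, 0.0682, 0.0892]
eef_rot: [3.137, 0.002, -1.35]
force: [0.0, 0.0, -1.6]
grip_width: 0.0424
```

```bash
sed -i 's/  cap=T\[(T\[:,2\]>.118)\]/  cap=T[(T[:,2]>.127)]/' look.py; python3 -W ignore look.py pics/w3.png wrist scene side | grep -v "x "; python3 -c "
import cv2;a=cv2.imread('pics/w3.png');cv2.imwrite('pics/w3a.png',a[:,:560])"
```

```text
6.1833 [0.4135 0.0682 0.0892] [ 3.137e+00  2.000e-03 -1.350e+00] 0.04242111588483508
wrist tongs conf 0.97 [223.3, 0.0, 337.7, 408.7]
scene tongs conf 0.75 [307.1, 167.1, 323.6, 209.9]
scene tube 0.6 [313.8, 209.7, 318.0, 238.0] [[0.5888, 0.0952, 0.0576], [0.6016, 0.1113, 0.1327]] [0.5968 0.1039 0.1025]
  cap 34 [0.5818 0.0942 0.1274] [0.6047 0.1134 0.1344]
side tongs conf 0.92 [253.4, 198.4, 351.4, 257.7]
side tube 0.57 [239.5, 185.5, 245.1, 215.8] [[0.5785, 0.0566, 0.0518], [0.6371, 0.1149, 0.1305]] [0.5836 0.1085 0.1025]
  cap 52 [0.5777 0.0962 0.127 ] [0.5986 0.1156 0.1323]
side tube 0.57 [332.2, 171.4, 399.8, 213.0] [[0.3876, -0.2967, -0.0001], [0.5452, -0.1645, 0.0057]] [ 0.463  -0.2297  0.0029]
  cap 16 [ 0.3902 -0.0198  0.1874] [0.4034 0.0215 0.2172]
```

View pics/w3a.png

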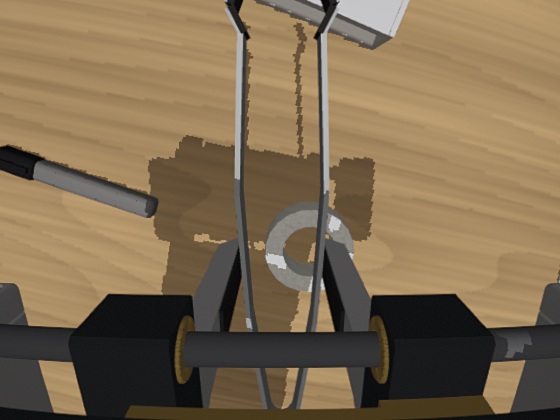

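carry_out(commands=[0.1,1,0.1,0,0,0,0,0.1,2,0.2,0,0,0,0,0.1,3,0.4,0,0,0,0,0.1,3.1,0.4,0,0,0,0,0.1,3.1,0.4,0,0,0,0])

```text
time_s: 7.05
ee_pos: [0.445, 0.073, 0.09]
eef_rot: [3.139, 0.002, -1.349]
force: [-0.1, -0.4, -1.5]
grip_width: 0.0421
```

```bash
python3 -W ignore look.py pics/w4.png scene side; python3 -c "
import cv2,numpy as np;a=cv2.imread('pics/w4.png');
x=a[185:265,265:365];y=a[165:245,560+210:560+310];cv2.imwrite('pics/w4a.png',np.hstack([cv2.resize(q,(400,320),interpolation=2) for q in(x,y)]))"
```

```text
7.05 [0.445 0.073 0.09 ] [ 3.139e+00  2.000e-03 -1.349e+00] 0.04205829204268237
scene tongs conf 0.63 [303.2, 169.1, 322.9, 217.0]
 x -0.12 12 L [-0.1143  0.0032  0.0065] R [-0.1125 -0.0029  0.0086] top 0.0108
 x -0.09 4 L [-0.0914  0.0081  0.0131] R [nan nan nan] top 0.0162
 x 0.12 29 L [0.1156 0.0167 0.0152] R [ 0.1186 -0.0226  0.0172] top 0.0196
scene tube 0.56 [311.6, 207.7, 318.3, 235.6] [[0.591, 0.095, 0.0559], [0.6029, 0.1104, 0.1329]] [0.5977 0.103  0.1018]
  cap 31 [0.5864 0.0947 0.1271] [0.6036 0.1109 0.1338]
side tongs conf 0.58 [242.5, 193.9, 339.7, 250.1]
 x -0.12 34 L [-0.1141  0.0078  0.0095] R [-0.1112 -0.0055  0.0111] top 0.015
 x -0.09 111 L [-0.0899  0.0126  0.0066] R [-0.0901 -0.0085  0.0072] top 0.0141
 x -0.06 105 L [-0.0609  0.0165  0.0087] R [-0.0604 -0.0125  0.0085] top 0.0145
 x -0.03 87 L [-0.0298  0.0202  0.0077] R [-0.0301 -0.0163  0.009 ] top 0.0142
 x 0.0 44 L [-0.0089  0.02    0.0043] R [-0.0002 -0.0177  0.008 ] top 0.0152
 x 0.03 52 L [0.0296 0.0233 0.0086] R [nan nan nan] top 0.0161
 x 0.06 48 L [0.0588 0.0228 0.009 ] R [nan nan nan] top 0.0162
 x 0.09 40 L [0.0887 0.0211 0.0082] R [nan nan nan] top 0.0168
 x 0.12 72 L [0.1163 0.023  0.0123] R [ 0.1258 -0.0183  0.0109] top 0.017
side tube 0.67 [240.5, 186.6, 246.1, 216.2] [[0.5719, 0.0987, 0.0499], [0.5963, 0.1196, 0.1312]] [0.5835 0.1099 0.1068]
  cap 51 [0.5765 0.0961 0.1273] [0.599  0.1161 0.1321]
```

View pics/w4a.png

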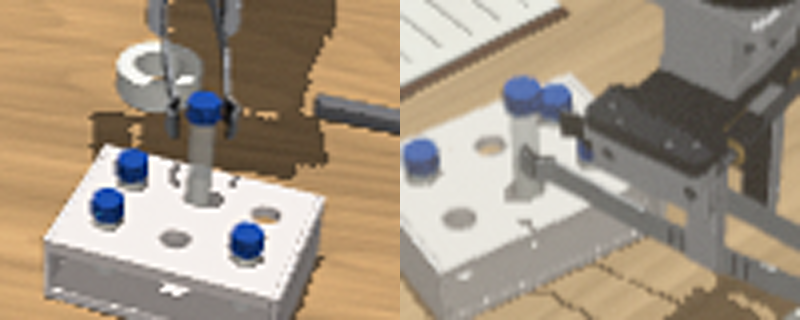

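carry_out(commands=[0.1,0.7,0.15,0,0,0,0,0.1,1.4,0.3,0,0,0,0,0.1,2.1,0.4,0,0,0,0,0.1,2.8,0.55,0,0,0,0,0.1,2.9,0.6,0,0,0,0,0.1,2.9,0.6,0,0,0,0,0.1,2.9,0.6,0,0,0,0])

```text
time_s: 7.93
ee_pos: [0.4736, 0.079, 0.09]
eef_rot: [3.139, 0.002, -1.349]
force: [-0.3, -1.1, -0.9]
grip_width: 0.0425
```

```bash
python3 -W ignore look.py pics/w5.png scene side wrist; python3 -c "
import cv2,numpy as np;a=cv2.imread('pics/w5.png');
x=a[185:265,265:365];y=a[165:245,560+210:560+310];z=a[0:160,1120+180:1120+380];cv2.imwrite('pics/w5a.png',np.hstack([cv2.resize(q,(266,213),interpolation=2) for q in(x,y,z)]))"
```

```text
7.9333 [0.4736 0.079  0.09  ] [ 3.139e+00  2.000e-03 -1.349e+00] 0.04250569499049243
scene tongs conf 0.68 [306.7, 174.0, 323.6, 224.0]
 x -0.12 19 L [-0.1132  0.004   0.0075] R [-0.1132 -0.0032  0.0074] top 0.0124
 x -0.09 9 L [-0.0937  0.0076  0.0135] R [nan nan nan] top 0.0169
 x -0.06 9 L [-0.0625  0.012   0.0124] R [nan nan nan] top 0.0162
 x -0.03 7 L [-0.0296  0.0155  0.0155] R [nan nan nan] top 0.0187
 x 0.09 8 L [0.0879 0.0173 0.0136] R [nan nan nan] top 0.0193
 x 0.12 16 L [0.117  0.0169 0.0177] R [ 0.1273 -0.0222  0.0168] top 0.0194
scene tube 0.72 [312.1, 208.2, 316.6, 237.6] [[0.5828, 0.0945, 0.0508], [0.602, 0.1116, 0.1323]] [0.5966 0.1038 0.1   ]
  cap 42 [0.58   0.0935 0.1276] [0.6045 0.1135 0.1341]
side tongs conf 0.63 [235.1, 197.6, 328.4, 240.6]
 x -0.12 42 L [-0.1151  0.0069  0.0067] R [-0.1137 -0.0045  0.0132] top 0.015
 x -0.09 117 L [-0.0899  0.0126  0.0082] R [-0.0898 -0.0088  0.0076] top 0.0151
 x -0.06 102 L [-0.0599  0.0163  0.0074] R [-0.06   -0.0127  0.009 ] top 0.0152
 x -0.03 100 L [-0.0306  0.0198  0.0088] R [-0.0298 -0.0162  0.0079] top 0.0156
 x 0.0 
[... 734 characters left out ...]
84 L [-0.0672  0.0138  0.0162] R [-0.0673 -0.0127  0.0162] top 0.0169
 x -0.03 560 L [-0.0305  0.0177  0.0158] R [-0.0295 -0.0171  0.0154] top 0.017
 x 0.0 671 L [0.0004 0.0192 0.0159] R [-0.0002 -0.0187  0.0161] top 0.0173
 x 0.03 736 L [0.0298 0.0206 0.0164] R [ 0.0302 -0.0201  0.0165] top 0.0176
 x 0.06 772 L [0.0604 0.0201 0.0168] R [ 0.0604 -0.0196  0.0167] top 0.018
 x 0.09 855 L [0.0903 0.0187 0.017 ] R [ 0.091  -0.0181  0.017 ] top 0.0182
 x 0.12 936 L [0.1174 0.0202 0.0174] R [ 0.1172 -0.0197  0.0175] top 0.0186
wrist tube 0.6 [253.4, 3.0, 313.7, 56.0] [[0.5786, 0.0942, 0.0467], [0.5892, 0.1124, 0.1318]] [0.5828 0.1027 0.1297]
  cap 1341 [0.5778 0.0931 0.127 ] [0.5904 0.1147 0.133 ]
```

View pics/w5a.png

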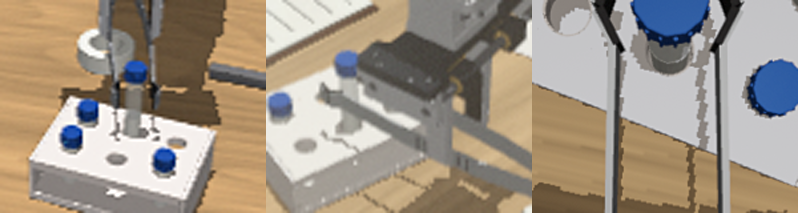

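carry_out(commands=[0.1,-0.2,-0.1,0,0,0,0,0.25,-0.2,-0.1,0,0,0,0,0.3,-0.2,-0.1,0,0,0,0,1,-0.2,-0.1,0,0,0,0,1,-0.2,-0.1,0,0,0,0,1,-0.2,-0.1,0,0,0,0,1,-0.2,-0.1,0,0,0,0,1,-0.2,-0.1,0,0,0,0], force=28)

```text
time_s: 9.05
ee_pos: [0.4717, 0.078, 0.0903]
eef_rot: [3.139, 0.002, -1.349]
force: [0.2, -0.4, -0.8]
grip_width: 0.0312
```

carry_out(commands=[1,0,0,0,0,0,0,1,0,0,0.3,0,0,0,1,0,0,0.8,0,0,0,1,0,0,1.5,0,0,0,1,0,0,2.3,0,0,0,1,0,0,3.1,0,0,0,1,0,0,3.9,0,0,0,1,0,0,4.7,0,0,0,1,0,0,5.5,0,0,0,1,0,0,6,0,0,0,1,0,0,6,0,0,0])

```text
time_s: 9.97
ee_pos: [0.4722, 0.078, 0.1515]
eef_rot: [3.141, 0.002, -1.349]
force: [0.0, -0.7, -0.7]
grip_width: 0.031
```

carry_out(commands=[1,0,0,0.5,0,0,0,1,0,0,1.2,0,0,0,1,0,0,2,0,0,0,1,0,0,3,0,0,0,1,0,0,4,0,0,0,1,0,0,5,0,0,0,1,0,0,6,0,0,0,1,0,0,6.6,0,0,0,1,0,0,7,0,0,0,1,0,0,7,0,0,0,1,0,0,7,0,0,0,1,0,0,7,0,0,0])

```text
time_s: 10.97
ee_pos: [0.472, 0.078, 0.2211]
eef_rot: [3.14, 0.002, -1.349]
force: [0.2, -0.1, -1.7]
grip_width: 0.0314
```

```bash
python3 -W ignore look.py pics/w6.png scene side wrist | grep -v " x "; python3 - <<'E'
from h import *
a=cv2.imread('pics/w6.png')
cv2.imwrite('pics/w6a.png',np.hstack([cv2.resize(q,(400,320),interpolation=2) for q in(a[165:265,255:380],a[130:250,560+200:560+350])]))
for cam in("scene","side"):
    info=viewer.camera_info(cam); im,d=viewer.camera(cam); r=nets.silhouettes(cam,"tube")
    if r:
        T=cloud(cam,d,r[0]['region'],info)
        for z in np.arange(.12,.27,.015):
            q=T[abs(T[:,2]-z)<.0075]
            if len(q): print(cam,round(z,3),len(q),q.mean(0).round(4))
    for q in nets.silhouettes(cam,"vial0"):
        P=cloud(cam,d,q['region'],info); print(cam,'vial',q['confidence'],np.median(P,axis=0).round(3))
E
```

```text
10.9667 [0.472  0.078  0.2211] [ 3.140e+00  2.000e-03 -1.349e+00] 0.03140569214967781
scene tongs conf 0.57 [308.6, 135.5, 319.1, 181.0]
scene tube 0.55 [315.3, 163.8, 321.0, 207.8] [[0.2721, 0.0549, 0.001], [0.6017, 0.1116, 0.2626]] [0.5972 0.1033 0.1891]
  cap 254 [0.5821 0.0949 0.1425] [0.6044 0.1127 0.2647]
side tongs conf 0.9 [232.2, 147.2, 337.4, 195.3]
side tube 0.89 [236.1, 138.8, 242.4, 187.0] [[0.5791, 0.1005, 0.1473], [0.593, 0.1159, 0.2617]] [0.5833 0.1101 0.2004]
  cap 294 [0.5779 0.0947 0.1435] [0.5967 0.1173 0.2628]
wrist tongs conf 0.74 [247.1, 0.0, 312.4, 409.5]
wrist tube 0.63 [253.9, 0.8, 312.2, 57.4] [[0.579, 0.0953, 0.1595], [0.5872, 0.112, 0.2628]] [0.5822 0.1031 0.2589]
  cap 1863 [0.578  0.0936 0.1442] [0.5912 0.1152 0.2642]
wrist tube 0.19 [250.2, 0.0, 313.3, 410.6] [[0.3766, 0.0493, 0.0503], [0.5869, 0.1131, 0.2394]] [0.5109 0.0883 0.2376]
  cap 5728 [0.3614 0.0472 0.1724] [0.5957 0.1188 0.346 ]
scene 0.15 28 [0.5971 0.1044 0.1508]
scene 0.165 35 [0.5977 0.1041 0.1652]
scene 0.18 24 [0.5978 0.1049 0.1801]
scene 0.195 24 [0.599  0.1044 0.1946]
scene 0.21 26 [0.5983 0.1044 0.209 ]
scene 0.225 17 [0.5976 0.106  0.2257]
scene 0.24 39 [0.5967 0.1045 0.2408]
scene 0.255 56 [0.5981 0.1042 0.2567]
scene 0.27 17 [0.5925 0.1048 0.2634]
scene vial 0.65 [0.59  0.057 0.068]
scene vial 0.49 [ 0.662 -0.384  0.092]
scene vial 0.47 [0.638 0.05  0.064]
side 0.135 1 [0.5827 0.1034 0.1408]
side 0.15 33 [0.5843 0.1093 0.15  ]
side 0.165 42 [0.5845 0.1097 0.1655]
side 0.18 44 [0.5848 0.109  0.1806]
side 0.195 36 [0.5843 0.1093 0.1952]
side 0.21 38 [0.5854 0.1104 0.2089]
side 0.225 7 [0.5777 0.1133 0.2217]
side 0.24 30 [0.5845 0.1092 0.2413]
side 0.255 92 [0.5858 0.1089 0.2575]
side 0.27 6 [0.5873 0.1081 0.2633]
side vial 0.61 [0.625 0.054 0.068]
side vial 0.6 [0.578 0.062 0.067]
```

View pics/w6a.png

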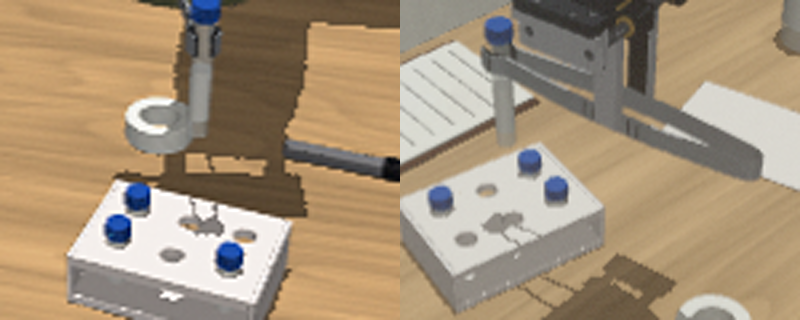

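The tube hangs upright in the jaws, with its foot at about 0.142 m and its top at about 0.263 m. The three vials are still in the rack, so I'm handing in.

```bash
python3 -c "
from h import *
o=ctrl.get_obs(); print(o['time_s'],o['grip_width'],np.abs(o['joint_vel']).max()); print(ticket.hand_in())"
```

```text
11.7167 0.031131041269726167 0.002282597758919171
the job is handed in; nothing more can be done
None
```

I picked up the tongs, closed their jaws on the tall tube below its cap, lifted it 13 cm and handed in at 11.7 s while still holding it. The hand-in gave no verdict.

**Last checks:**
- **Height:** the tube's foot is about 0.142 m above the desk, roughly 9 cm above the rack top.
- **Tilt:** upright; its axis shifts less than about 2 mm along its length in both fixed cameras.
- **Grip:** 31 mm opening at a 28 N grip setting, against the 32 mm expected on the tube.
- **Stillness:** the arm was at rest at hand-in.
- **Other things:** the last picture shows all three vials and the tape in place, with only part of the marker visible. I did not re-measure the marker, thermometer or sanitizer at the end, but the arm did not go near them.

**Disagreements and limits:**
- The scene and side cameras differed by about 2–5 mm on the tube's position. I settled that with the wrist camera before closing the jaws.
- On the first descent the gripper stopped about 3 mm short sideways. I corrected that before the fingers finished closing.
- I had no direct reading of the contact forces. They are inferred from the opening and from the tube lifting cleanly.

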